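Close the packing cradle's fence by one hole

TASK

Pull up the black spring knob of the packing cradle, slide the blue fence towards the blue jar to the next hole, and let the pin snap fully in there; then let go. Keep the cradle and the jar where they stand: do not shove, drag or lift the cradle, and leave the other crockery alone.

Things in the scene. Friction and masses are not known exactly. Their poses are not given: they have to be found in the camera images.
- cradle: Loose packing cradle, 2.8 kg: plywood board 320 x 130 x 18 mm, two guide rails, wooden end stop 50 mm high at its +x end. Origin: centre of the underside. +x runs along the guides from knob to jar, the way the fence has to go. A sideways push of about 18 N slides it (12 N while the knob is pulled up), a 20 N pull on the knob tips it. It must shift less than 15 mm and tip less than 0.03 rad.
- fence (a joint): Travel of the fence along the cradle's +x, m; 0 at the start, pin in its hole. Slides with 2 N once the pin is out. Other holes: one on the wrong side at -0.032, the next towards the jar somewhere from +0.031 to +0.049 (hand-drilled, differs each time, hidden under the fence). It meets the jar at about +0.058 and its end stop at +0.060.
- plunger (a joint): How far the spring plunger is pulled up, m: 0 pin fully home, about 0.007 nose on the strip between holes, 0.012 upper stop. Spring: 5 N at 0, 9 N at 0.008, 11 N at 0.012. Pin 9 mm in 12 mm holes; at about 0.005 it hangs on a hole's edge. Let go between holes it rides on the strip (drag 3 to 7 N in all) and snaps down over a hole; the fence then stops dead and more push moves the cradle.
- fence_pad (a point): Centre of the rubber pad's face on the blue fence's upright, 79 mm ahead (+x) of the knob's axis, 51 mm above the bench. The upright is 112 mm wide, its top 66 mm above the bench. The fence's flat plate is 72 mm wide, its top 44 mm above the bench, and reaches 28 mm behind the knob's axis.
- knob_center (a point): Centre of the plunger's black round knob with red top: upright cylinder 26 mm across, 28 mm high. Its centre is 86 mm above the bench with the pin home; it rises with the plunger and travels with the fence. Under it are 14 mm of free height above a brass bush 20 mm across, top 58 mm above the bench.
- jar_center (a point): Centre (40 mm up) of the loose blue ceramic jar, 76 mm across, 80 mm high, about 0.35 kg, that stands on the cradle's board between the fence and the end stop. It must stay upright and within 15 mm of where it was.
- mug_center (a point): Centre of a white mug, 76 mm across, 85 mm high, standing on the bench; to be left alone.
- bottle_center (a point): Centre of an amber glass bottle, 60 mm across, 150 mm high, standing on the bench; to be left alone.
- bowl_center (a point): Centre of a yellow bowl, 110 mm across, 50 mm high, standing on the bench; to be left alone.
Things that resemble listed ones, but are neither listed nor needed, are in the scene too. Of the things shaped like the part that bears jar_center, the blue one is meant.

How it is judged:
By the outcome, as a careful person would: the job done as asked, in the order asked, and still so for the second after the job is handed in, with the robot touching nothing.
It also fails if it takes over 51 s, if anything falls off the work surface, if the arm or the gripper's body presses on something with over 40 N, if the wrist force passes 120 N, or if a joint passes its speed limit or range.

ROBOT

A 7-joint arm with a two-finger parallel gripper is mounted at the origin on the work surface. World frame = base frame: x ahead of the robot, y to its left, z up, the work surface at z = 0. Lengths are in m, angles in rad, forces in N, time in s.
With the tool pointing down it reaches from about 0.35 to 0.9 m from the base axis. Payload 19.9 kg.
Tool frame: the origin (TCP) lies on the centre line of the jaws, within the pads' length; the fingertips stand 11 mm ahead of it and the grasp point (between the pads) lies 8 mm behind it; z points along the fingers, y is the line along which they close (so a half turn about z gives the same grasp; the last joint's range is limited). The gripper opens to 94 mm and grips with 3 to 60 N. Pads are 16 mm wide; open, the fingers measure 119 mm over their backs; the gripper's body (75 mm by 177 mm) begins 78 mm behind the grasp point.
Start: joints at [-1.28, 0.417, -0.01, 1.614, 0.005, 1.111, -0.053], TCP at [0.204, 0.591, 0.216] pointing down, gripper open.
Joint ranges: [-2.81, 2.81], [-0.39, 2.02], [-1.27, 1.25], [0.06, 2.57], [-1.19, 4.33], [0.19, 2], [-2.82, 2.82]. Speed limits (rad/s): [1.89, 1.89, 2.39, 2.39, 3.01, 3.01, 3.01].

INTERFACE

Orientations are given as a rotation vector (axis times angle).
In Python, from workcell import ctrl gives the robot as it stands.
- The arm moves only by the tool send_rows, never from a script. Its argument "moves" is one flat list of numbers, 5 for each row, row after row: the closure, from -1 (fully open) to 1 (shut), then the shift along the tool's x, y, z scaled (see below), then the turn about the tool's z scaled (see below). In form: [hand, dx, dy, dz, twist, hand, dx, dy, dz, twist, ...]. A call has 1 to 20 rows; each row shifts and turns the commanded pose from where the row before left it, along the tool's axes as they then stand; what a row does not reach is not made up. The controller multiplies each number of a shift by 0.025 m and each number of a turn by 0.08 rad. A row lasts 1/12 s, in which the tool goes at most 41.7 mm and 7.16 degrees, less where a joint would pass 70% of its speed; a pose out of reach is approached as far as the arm can. A call with a number of a shift or a turn outside -1 to 1 is refused whole. A call with a gripper value outside its range is refused whole. The fingers move at their own pace and stop on an object; "grip_force" is the grip in N (left out, the last holds). Time passes only in rows, so rows that do not move let the fingers close. It gives the time, the measured TCP pose, the force, the opening and the grip force at its end, in the units of the state.
- ctrl.sense(): the state, without advancing time (a new reading comes with each control period).
- ctrl.get_image(name): name is "side" or "top" or "wrist"; returns a dict with "image" (420x560x3 uint8, red, green, blue), "camera_matrix" (3x3 intrinsics, pixels), "xyz" and "rotation" of the camera in the world. Camera axes: x right, y down, z forward; pixel columns grow to the right and rows downward; lengths in m; the calibration is good to about 2 mm. A picture is of the moment at which its call begins. There is no depth.
- ctrl.sign_off(): hands the job in; it is judged then, once.
Trained networks look in a picture, given as the dict that the camera call returned (one of the last four; its "shot" number tells which), for a name from the list of things; names that differ only in an ending like _2 or _b are one class to them, and where a whole thing is asked for, a point or a joint stands for the part that bears it (a point fixed in the world has none). Each returns a list of dicts, best first, with "p" (0 to 1); they miss things now and then, are a little off and sometimes report something else, mostly with a low value. They report only what shows in the picture. A call takes as long as a camera call. They do not tell look-alikes from the thing itself.
- ctrl.find_in(target, picture): "rect" ([left, top, width, height] in pixels, round what is visible of it).
- ctrl.cut_out(target, picture): "pixels" (420x560 bool, what is visible of it) and "rect" ([left, top, width, height] in pixels, round what is visible of it).
The state is a dict: "clock": time; "joint_positions": joint angles; "dq": joint speeds; "tau": joint torques, N m; "tool_pos": TCP position; "orientation": TCP orientation; "force": force on the tool from outside, world axes, zero at the start; "ft_torque": the same for the moment, N m; "grip_width": opening from 0.0 (shut) to 1.0 (fully open); "grasp_force": force on a finger pad.
Only numpy, scipy, OpenCV 4.12 (cv2) and the standard library are available. Lean on these libraries where they do the work, as an engineer would, in place of code of your own. Each camera call takes 0.05 s, during which the arm holds its last target. There are 200 camera calls.

## Working session

There is one attempt and no reset: what is moved stays moved. The work goes in short steps, Python scripts to look and compute and a tool call to move; the robot and the scene stay as the last step left them, time stands still between calls to the robot, and variables do not carry over. Pictures are saved under pics/ and viewed, at most 10 in all, crops included, and the job is handed in when it is done.

Besides the shell and the picture viewer there is one more tool, called after ">>>" as name(argument=value, ...) on one line, values as JSON. send_rows: Moves the arm, as the interface text tells. Shifts and turns lie within -1 to 1; 1 stands for 0.025 m of shift or 0.08 rad of turn. Its arguments: {"type":"object","properties":{"moves":{"type":"array"},"grip_force":{"type":"number"}},"required":["moves"]}

```bash
mkdir -p pics; cat > h.py <<'E'
import numpy as np, cv2
from workcell import ctrl
def proj(im,P):
    c=im["rotation"].T@(np.array(P,float)-im["xyz"]); p=im["camera_matrix"]@c; return p[:2]/p[2]
def atz(im,uv,z):
    d=im["rotation"]@np.linalg.solve(im["camera_matrix"],[uv[0],uv[1],1.]); o=np.array(im["xyz"]); return o+d*(z-o[2])/d[2]
def save(im,n): cv2.imwrite("pics/"+n,im["image"][:,:,::-1])
E
python3 - <<'E'
from h import *
s=ctrl.sense(); print(s)
ims={n:ctrl.get_image(n) for n in("top","side")}
cv2.imwrite("pics/a.png",cv2.resize(np.hstack([ims["top"]["image"],ims["side"]["image"]])[:,:,::-1],(800,300),interpolation=cv2.INTER_AREA))
save(ims["top"],"top.png")
for n,im in ims.items():
    im["rotation"]=np.array(im["rotation"]); print(n,im["xyz"],im["rotation"][:,2])
    for t,z in(("knob_center",.1),("jar_center",.08),("fence_pad",.066),("cradle",.018),("bowl_center",.05),("mug_center",.085),("bottle_center",.15)):
        for r in ctrl.find_in(t,im)[:3]:
            x,y,w,h=r["rect"]; print(n,t,round(r["p"],2),np.round(r["rect"]),atz(im,(x+w/2,y+h/2),z).round(3))
E
```

```text
{'clock': 0.0, 'joint_positions': array([-1.27949176,  0.41801282, -0.01031139,  1.61420456,  0.00473174,
        1.11074287, -0.0530091 ]), 'dq': array([ 1.48284161e-04, -1.51695081e-03,  5.17340873e-04, -7.23578431e-04,
        4.50804438e-05, -5.92256268e-04,  1.94932702e-03]), 'tau': array([ 5.41950285e-04, -8.51218843e+01,  6.38810489e-01, -4.26009858e+01,
       -4.88919835e-02,  1.82377605e-02,  1.44842984e-04]), 'tool_pos': array([0.20407078, 0.59032286, 0.21578826]), 'orientation': array([-5.20309492e-01, -3.09810300e+00,  2.10587587e-03]), 'force': array([-0.16153906, -0.54405322, -1.32915982]), 'ft_torque': array([-0.03645431, -0.04883191,  0.0379428 ]), 'grasp_force': 0.0, 'grip_width': 0.9981979368600611}Traceback (most recent call last):
  File "<stdin>", line 7, in <module>
IndexError: too many indices for array: array is 1-dimensional, but 2 were indexed
```

View pics/top.png

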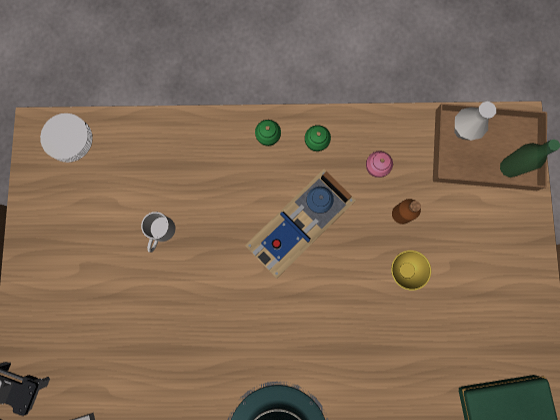

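View pics/a.png

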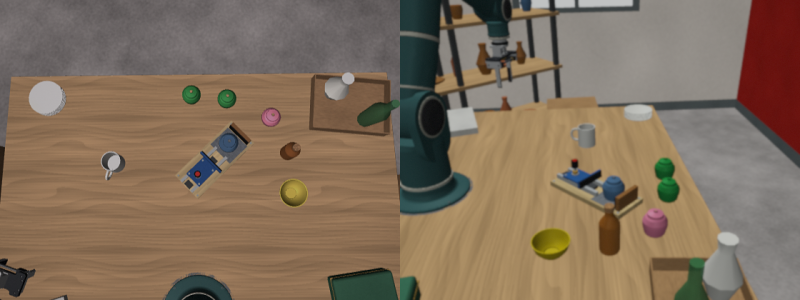

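The top picture shows the cradle running from lower left (262,258) to upper right (335,185). The red-topped knob is at (277,243), the blue jar at (320,198), and the look-alike jars are green and pink. The camera rotation is a rotation vector, so I'll convert it.

```bash
cat >> h.py <<'E'
_g=ctrl.get_image
def img(n):
    im=dict(_g(n)); im["rotation"]=cv2.Rodrigues(np.array(im["rotation"],float))[0] if np.size(im["rotation"])==3 else np.array(im["rotation"]); return im
E
python3 - <<'E'
from h import *
for n in("top","side"):
    raw=_g(n); im=dict(raw); im["rotation"]=cv2.Rodrigues(np.array(raw["rotation"],float))[0]
    print(n,im["xyz"],im["rotation"][:,2])
    for t,z in(("knob_center",.1),("jar_center",.08),("fence_pad",.066),("cradle",.018),("bottle_center",.15),("bowl_center",.05)):
        for r in ctrl.find_in(t,raw)[:2]:
            x,y,w,h=r["rect"]; print(t,round(r["p"],2),np.round(r["rect"]),atz(im,(x+w/2,y+h/2),z).round(3))
    if n=="top":
        hsv=cv2.cvtColor(im["image"],cv2.COLOR_RGB2HSV)
        m=((hsv[...,0]<8)|(hsv[...,0]>172))&(hsv[...,1]>150)&(hsv[...,2]>100)
        ys,xs=np.nonzero(m[220:265,255:300]); print("red",len(xs),atz(im,(xs.mean()+255,ys.mean()+220),.1))
        for r in ctrl.cut_out("cradle",raw)[:1]:
            rc=cv2.minAreaRect(np.argwhere(r["pixels"])[:,::-1].astype(np.float32)); b=cv2.boxPoints(rc); print(rc,[atz(im,p,.018).round(3) for p in b])
E
```

```text
Traceback (most recent call last):
NameError: name '_g' is not defined
```

```bash
sed -i 's/_g/g0/g' h.py; sed -i 's/geti/get_i/;s/ctrl.getg0/ctrl.get/' h.py; grep -n g0 h.py; sed -i 's/^g0=.*/g0=ctrl.get_image/' h.py
python3 - <<'E'
from h import *
for n in("top","side"):
    raw=g0(n); im=dict(raw); im["rotation"]=cv2.Rodrigues(np.array(raw["rotation"],float))[0]
    print(n,im["xyz"],im["rotation"][:,2])
    for t,z in(("knob_center",.1),("jar_center",.08),("fence_pad",.066),("cradle",.018),("bottle_center",.15),("bowl_center",.05)):
        for r in ctrl.find_in(t,raw)[:2]:
            x,y,w,h=r["rect"]; print(t,round(r["p"],2),np.round(r["rect"]),atz(im,(x+w/2,y+h/2),z).round(3))
    if n=="top":
        hsv=cv2.cvtColor(im["image"],cv2.COLOR_RGB2HSV)
        m=((hsv[...,0]<8)|(hsv[...,0]>172))&(hsv[...,1]>150)&(hsv[...,2]>100)
        ys,xs=np.nonzero(m[220:265,255:300]); print("red",len(xs),atz(im,(xs.mean()+255,ys.mean()+220),.1))
        for r in ctrl.cut_out("cradle",raw)[:1]:
            rc=cv2.minAreaRect(np.argwhere(r["pixels"])[:,::-1].astype(np.float32)); b=cv2.boxPoints(rc); print(rc,[atz(im,p,.018).round(3) for p in b])
E
```

```text
8:g0=ctrl.get_image
10:    im=dict(g0(n)); im["rotation"]=cv2.Rodrigues(np.array(im["rotation"],float))[0] if np.size(im["rotation"])==3 else np.array(im["rotation"]); return im
top [ 0.4111659  -0.02063835  1.36670101] [ 0.16342599  0.01551788 -0.98643355]
jar_center 0.97 [304. 122.  24.  30.] [ 0.818 -0.117  0.08 ]
jar_center 0.67 [309. 186.  25.  32.] [ 0.631 -0.128  0.08 ]
fence_pad 0.63 [259. 210.  52.  55.] [ 0.537 -0.026  0.066]
cradle 0.58 [246. 172. 109. 106.] [ 0.577 -0.072  0.018]
bottle_center 0.66 [392. 198.  28.  28.] [ 0.591 -0.339  0.15 ]
bowl_center 0.7 [273. 241.  12.   9.] [ 0.516 -0.009  0.05 ]
bowl_center 0.67 [389. 250.  41.  40.] [ 0.446 -0.366  0.05 ]
red 36 [ 0.51802661 -0.00171309  0.1       ]
((299.7500305175781, 223.25), (46.66904067993164, 112.42997741699219), 45.0) [array([0.516, 0.092, 0.018]), array([ 0.746, -0.139,  0.018]), array([ 0.647, -0.232,  0.018]), array([ 0.422, -0.001,  0.018])]
side [ 0.53547857 -1.22195891  0.74307696] [ 0.05559684  0.88343496 -0.46524365]
knob_center 0.5 [238. 222.  12.  19.] [ 0.517 -0.038  0.1  ]
jar_center 0.96 [363. 248.  27.  38.] [ 0.812 -0.194  0.08 ]
jar_center 0.85 [339. 291.  35.  42.] [ 0.736 -0.355  0.08 ]
fence_pad 0.64 [231. 224.  50.  42.] [ 0.544 -0.047  0.066]
fence_pad 0.42 [239. 173.  34.  32.] [0.554 0.289 0.066]
cradle 0.69 [208. 225. 134.  80.] [ 0.588 -0.069  0.018]
cradle 0.58 [238. 223.  11.  19.] [0.514 0.11  0.018]
bottle_center 0.56 [275. 285.  31.  73.] [ 0.595 -0.464  0.15 ]
bowl_center 0.75 [184. 322.  54.  44.] [ 0.447 -0.391  0.05 ]
```

>>> send_rows(moves=[-1,-0.82,-0.76,0,0,-1,-0.82,-0.76,0,0,-1,-0.82,-0.76,0,0,-1,-0.82,-0.76,0,0,-1,-0.82,-0.76,0,0,-1,-0.82,-0.76,0,0,-1,-0.82,-0.76,0,0,-1,-0.82,-0.76,0,0,-1,-0.82,-0.76,0,0,-1,-0.82,-0.76,0,0,-1,-0.82,-0.76,0,0,-1,-0.82,-0.76,0,0,-1,-0.82,-0.76,0,0,-1,-0.82,-0.76,0,0,-1,-0.82,-0.76,0,0,-1,-0.82,-0.76,0,0,-1,-0.82,-0.76,0,0,-1,-0.82,-0.76,0,0,-1,-0.82,-0.76,0,0,-1,-0.82,-0.76,0,0])

```text
clock: 2.52
tool_pos: [0.468, 0.0963, 0.2167]
orientation: [0.52, 3.098, 0.0]
force: [0.7, 0.9, 0.9]
grip_width: 1.0
grasp_force: 0.0
```

>>> send_rows(moves=[-1,-0.82,-0.76,0,0,-1,-0.82,-0.76,0,0,-1,-0.82,-0.76,0,0,-1,-0.82,-0.76,0,0,-1,0,0,0,1,-1,0,0,0,1,-1,0,0,0,1,-1,0,0,0,1,-1,0,0,0,1,-1,0,0,0,1,-1,0,0,0,1,-1,0,0,0,1,-1,0,0,0,1,-1,0,0,0,1,-1,0,0,0,1,-1,0,0,0,1,-1,0,0,0,1,-1,0,0,0,1,-1,0,0,0,1,-1,0,0,0,1])

```text
clock: 4.18
tool_pos: [0.5202, -0.001, 0.2166]
orientation: [2.272, 2.17, 0.0]
force: [0.1, 0.2, 0.1]
grip_width: 0.999
grasp_force: 0.0
```

>>> send_rows(moves=[-1,0,0,0,1,-1,0,0,0,1,-1,0,0,0,1,-1,0,0,0,1,-1,0,0,0,1,-1,0,0,0,1,-1,0,0,0,1,-1,0,0,0,1,-1,0,0,0,1,-1,0,0,0,0,-1,0,0,0,0])

```text
clock: 5.1
tool_pos: [0.5202, -0.0009, 0.2165]
orientation: [2.886, 1.24, 0.0]
force: [-0.6, 0.9, -0.3]
grip_width: 1.005
grasp_force: 0.0
```

```bash
python3 - <<'E'
from h import *
s=ctrl.sense(); R=cv2.Rodrigues(s["orientation"])[0]; print(s["clock"],s["tool_pos"],np.degrees(np.arctan2(R[1,1],R[0,1])),R[:,2],s["force"])
raw=g0("wrist"); im=dict(raw); im["rotation"]=cv2.Rodrigues(np.array(raw["rotation"],float))[0]; save(im,"w1.png")
print(im["xyz"],im["rotation"][:,2])
for t in("knob_center","jar_center","fence_pad","cradle"):
    for r in ctrl.find_in(t,raw)[:2]: print(t,r["p"],np.round(r["rect"]))
E
```

```text
5.1 [ 0.52022566 -0.00087664  0.21650326] -43.49936481809816 [ 6.20852603e-05 -1.34233729e-04 -9.99999989e-01] [-0.60511406  0.92677491 -0.34390813]
[0.57825679 0.06163849 0.38504978] [-0.19854465 -0.21014785 -0.95729719]
knob_center 0.76 [258. 192.  31.  34.]
jar_center 0.75 [534.  41.  26.  64.]
jar_center 0.65 [552. 219.   8.  36.]
fence_pad 0.7 [250. 147. 110. 106.]
cradle 0.8 [213. 127. 316. 133.]
```

View pics/w1.png

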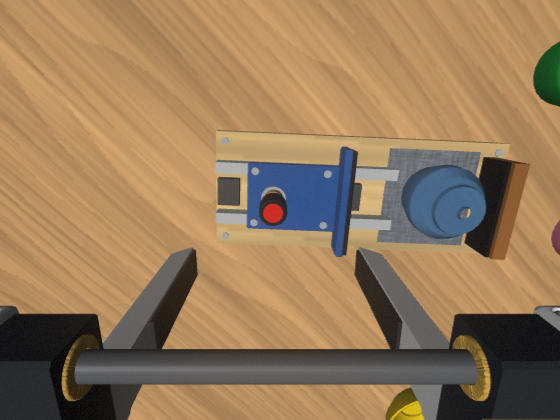

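The wrist view shows the red knob top at (272,213). The board's far edge runs from (217,130) to (508,143), the blue upright is near (343,200), and the jar is at (445,202).

```bash
python3 - <<'E'
from h import *
im=img("wrist"); hsv=cv2.cvtColor(im["image"],cv2.COLOR_RGB2HSV)
m=((hsv[...,0]<8)|(hsv[...,0]>172))&(hsv[...,1]>150)&(hsv[...,2]>100); m[:,:240]=0;m[:,310:]=0;m[:180]=0;m[240:]=0
ys,xs=np.nonzero(m); k=atz(im,(xs.mean(),ys.mean()),.1); print("knob",xs.mean(),ys.mean(),k)
ang=lambda a,b:np.degrees(np.arctan2(*(b-a)[1::-1]))
A,B,C=[atz(im,p,.018) for p in((217,130),(508,143),(217,243))]; print(A,B,C,ang(A,B),ang(A,C)+90,np.linalg.norm(B-A),np.linalg.norm(C-A))
# plate edges by Hough
g=cv2.Canny(cv2.cvtColor(im["image"],cv2.COLOR_RGB2GRAY),50,120)
for l in cv2.HoughLinesP(g[100:265,200:560],1,np.pi/360,40,minLineLength=60,maxLineGap=8)[:,0]:
    p,q=l[:2]+[200,100],l[2:]+[200,100]; a,b=atz(im,p,.03),atz(im,q,.03)
    if a[0]>b[0]: a,b=b,a
    print(p,q,round(ang(a,b),1))
s=ctrl.sense(); R=cv2.Rodrigues(s["orientation"])[0]; print("tool-frame err to knob",R.T@(k-s["tool_pos"]))
E
```

```text
knob 272.46153846153845 212.72435897435898 [0.51692413 0.0007911  0.1       ]
[0.52032867 0.09181541 0.018     ] [ 0.74003834 -0.13618419  0.018     ] [0.4253468  0.00168501 0.018     ] -46.06078530114159 -46.50127919845508 0.3166325331684914 0.13093908452549924
[256 133] [354 137] -45.8
[217 129] [290 132] -45.9
[322 134] [392 136] -45.2
[504 259] [529 166] 43.7
[218 159] [303 163] -46.3
[491 258] [515 160] 44.3
[270 229] [331 231] -45.6
[341 256] [353 149] 43.8
[417 149] [480 151] -45.4
[346 253] [357 151] 44.3
[488 256] [511 160] 44.4
[376 241] [470 246] -46.8
[422 140] [509 143] -45.5
[333 229] [339 167] 44.1
[246 226] [247 166] 44.0
tool-frame err to knob [-0.00091765 -0.00366094  0.11649243]
```

>>> send_rows(moves=[-1,-0.04,-0.15,0,0.52,-1,0,0,0.8,0,-1,0,0,0.8,0,-1,0,0,0.8,0,-1,0,0,0.8,0,-1,0,0,0.8,0,-1,0,0,0.5,0,-1,0,0,0.5,0,-1,0,0,0.3,0,-1,0,0,0.2,0,-1,0,0,0,0,-1,0,0,0,0])

```text
clock: 6.4
tool_pos: [0.5171, 0.0008, 0.0794]
orientation: [2.913, 1.176, 0.001]
force: [0.3, -0.4, 1.1]
grip_width: 1.003
grasp_force: 0.0
```

```bash
python3 - <<'E'
from h import *
s=ctrl.sense(); print(s["clock"],s["tool_pos"],s["force"])
im=img("wrist"); save(im,"w2.png")
for z in(.072,.1): print(proj(im,[.517,.0005,z]))
E
```

```text
6.4 [0.51710434 0.00078294 0.07938178] [ 0.26728884 -0.44460305  1.10545737]
[277.33504727 265.71066246]
[277.64441679 290.36833658]
```

View pics/w2.png

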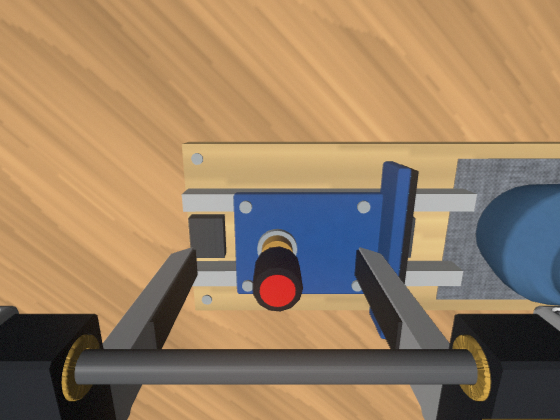

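The knob's red top is at (278,290), as predicted, and midway between the fingers (196 and 360). Closing gently.

>>> send_rows(moves=[1,0,0,0,0,1,0,0,0,0,1,0,0,0,0,1,0,0,0,0,1,0,0,0,0,1,0,0,0,0,1,0,0,0,0,1,0,0,0,0,1,0,0,0,0,1,0,0,0,0], grip_force=8)

```text
clock: 7.28
tool_pos: [0.5168, 0.0008, 0.079]
orientation: [2.913, 1.176, -0.0]
force: [-0.5, 0.2, -0.2]
grip_width: 0.328
grasp_force: 0.0
```

>>> send_rows(moves=[1,0,0,0,0,1,0,0,0,0,1,0,0,0,0], grip_force=25)

```text
clock: 7.53
tool_pos: [0.5168, 0.0008, 0.079]
orientation: [2.913, 1.176, -0.0]
force: [0.7, -0.5, -0.6]
grip_width: 0.274
grasp_force: 25.0
```

>>> send_rows(moves=[1,0,0,0,0,1,0,0,-0.08,0,1,0,0,-0.08,0,1,0,0,-0.08,0,1,0,0,0,0])

```text
clock: 7.95
tool_pos: [0.5167, 0.0009, 0.0852]
orientation: [-2.913, -1.176, 0.0]
force: [0.8, -0.6, -8.5]
grip_width: 0.27
grasp_force: 25.0
```

>>> send_rows(moves=[1,0,0,-0.08,0,1,0,0,-0.08,0,1,0,0,0,0,1,0,0,0,0])

```text
clock: 8.28
tool_pos: [0.5166, 0.0009, 0.0889]
orientation: [-2.913, -1.176, 0.0]
force: [0.5, 1.3, -10.1]
grip_width: 0.269
grasp_force: 25.0
```

>>> send_rows(moves=[1,0,0.04,0,0,1,0,0.06,0,0,1,0,0.06,0,0,1,0,0.06,0,0,1,0,0.06,0,0])

```text
clock: 8.7
tool_pos: [0.5217, -0.0043, 0.0889]
orientation: [2.913, 1.176, -0.0]
force: [-0.3, 2.3, -10.3]
grip_width: 0.271
grasp_force: 25.0
```

Free sliding (about 2 N) confirms the pin is out.

>>> send_rows(moves=[1,0,0.08,0,0,1,0,0.08,0,0,1,0,0.08,0,0,1,0,0.08,0,0,1,0,0.08,0,0,1,0,0.08,0,0,1,0,0,0,0])

```text
clock: 9.28
tool_pos: [0.5303, -0.0132, 0.089]
orientation: [2.913, 1.175, 0.0]
force: [0.4, -0.6, -11.1]
grip_width: 0.273
grasp_force: 25.0
```

```bash
python3 - <<'E'
from h import *
s=ctrl.sense(); d=s["tool_pos"]-[.5168,.0008,.079]; u=np.array([np.cos(np.radians(-46)),np.sin(np.radians(-46)),0]); print(s["clock"],d@u,d[2],s["force"]@u,s["force"])
E
```

```text
9.2833 0.019505781736962758 0.010038322652048431 0.6764082900939009 [  0.40328118  -0.55087407 -11.07772603]
```

>>> send_rows(moves=[1,0,0,0.06,0,1,0,0,0.06,0,1,0,0,0,0,0.28,0,0,0,0,0.28,0,0,0,0,0.28,0,0,0,0,0.28,0,0,0,0])

```text
clock: 9.87
tool_pos: [0.5302, -0.0128, 0.0861]
orientation: [2.913, 1.176, 0.001]
force: [-0.2, 0.3, 0.5]
grip_width: 0.361
grasp_force: 0.0
```

>>> send_rows(moves=[0.28,0,0.04,0,0,0.28,0,0.04,0,0,0.28,0,0.04,0,0,0.28,0,0.04,0,0,0.28,0,0.04,0,0])

```text
clock: 10.28
tool_pos: [0.5333, -0.0162, 0.0859]
orientation: [-2.913, -1.176, 0.001]
force: [-4.6, 4.0, 3.8]
grip_width: 0.36
grasp_force: 3.4
```

```bash
cat > st.py <<'E'
from h import *
s=ctrl.sense(); d=s["tool_pos"]-[.5168,.0008,.079]; u=np.array([np.cos(np.radians(-46)),np.sin(np.radians(-46)),0]); print(s["clock"],"along",d@u,"up",d[2],"F",s["force"]@u,s["force"],s["grip_width"]*94)
E
python3 st.py
```

```text
10.2833 along 0.023700293936308067 up 0.006904539344057631 F -6.12091356188298 [-4.63105419  4.03691413  3.79451865] 33.81087741075763
```

>>> send_rows(moves=[0.28,0,0.03,0,0,0.28,0,0.03,0,0,0.28,0,0.03,0,0,0.28,0,0.03,0,0,0.28,0,0.03,0,0,0.28,0,0.03,0,0,0.28,0,0.03,0,0,0.28,0,0.03,0,0])

```text
clock: 10.95
tool_pos: [0.5375, -0.0207, 0.0858]
orientation: [-2.913, -1.176, 0.001]
force: [-2.9, 3.6, -2.5]
grip_width: 0.358
grasp_force: 2.2
```

```bash
python3 st.py
```

```text
10.95 along 0.02984562075350105 up 0.006837864079782291 F -4.573683391258081 [-2.8767692   3.5801044  -2.47806052] 33.6221308565287
```

>>> send_rows(moves=[0.28,0,0.03,0,0,0.28,0,0.03,0,0,0.28,0,0.03,0,0,0.28,0,0.03,0,0,0.28,0,0.03,0,0])

```text
clock: 11.37
tool_pos: [0.5401, -0.0234, 0.0859]
orientation: [-2.913, -1.176, 0.001]
force: [-4.0, 3.5, -1.0]
grip_width: 0.363
grasp_force: 2.2
```

>>> send_rows(moves=[0.28,0,0.03,0,0,0.28,0,0.03,0,0,0.28,0,0.03,0,0])

```text
clock: 11.62
tool_pos: [0.5417, -0.025, 0.0859]
orientation: [-2.913, -1.176, 0.0]
force: [-3.1, 3.5, -0.5]
grip_width: 0.358
grasp_force: 2.5
```

>>> send_rows(moves=[0.28,0,0.03,0,0,0.28,0,0.03,0,0,0.28,0,0.03,0,0])

```text
clock: 11.87
tool_pos: [0.5433, -0.0267, 0.086]
orientation: [2.913, 1.176, -0.0]
force: [-3.7, 3.1, -1.3]
grip_width: 0.36
grasp_force: 2.0
```

>>> send_rows(moves=[0.28,0,0.03,0,0,0.28,0,0.03,0,0,0.28,0,0.03,0,0])

```text
clock: 12.12
tool_pos: [0.545, -0.0284, 0.0859]
orientation: [2.913, 1.176, -0.0]
force: [-2.9, 2.4, -3.2]
grip_width: 0.362
grasp_force: 1.9
```

>>> send_rows(moves=[0.28,0,0.03,0,0,0.28,0,0.03,0,0,0.28,0,0.03,0,0])

```text
clock: 12.37
tool_pos: [0.547, -0.0303, 0.0862]
orientation: [2.913, 1.175, 0.001]
force: [-1.1, 0.5, -1.3]
grip_width: 0.36
grasp_force: 0.8
```

>>> send_rows(moves=[0.28,0,0,0,0,0.28,0,0.03,0,0])

```text
clock: 12.53
tool_pos: [0.5475, -0.0308, 0.0863]
orientation: [2.913, 1.175, 0.001]
force: [0.2, 0.0, -0.8]
grip_width: 0.358
grasp_force: 0.0
```

```bash
python3 st.py; python3 - <<'E'
from h import *
im=img("wrist"); save(im,"w3.png")
E
```

```text
12.5333 along 0.04402457036842601 up 0.007269010379930829 F 0.08187205501180624 [ 0.15415513  0.03505033 -0.78747221] 33.64114081900056
```

View pics/w3.png

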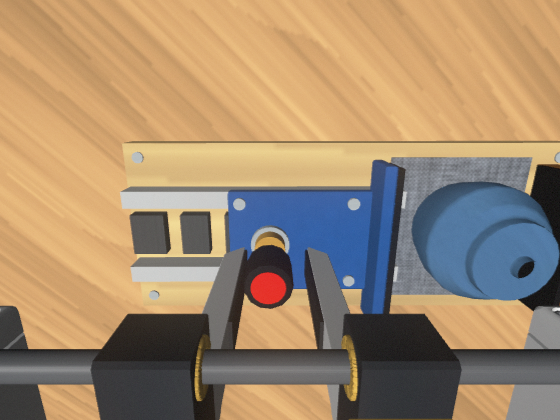

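The knob's red top is at (268,288) between the fingers, the pushing force has gone to about zero, and the jar is untouched. Next I'll solve for the knob's height and travel.

```bash
cat > kn.py <<'E'
from h import *
u=np.array([np.cos(np.radians(-46)),np.sin(np.radians(-46)),0]); K0=np.array([.5168,.0008,0])
def knob(n="wrist",lo=None):
    im=img(n); hsv=cv2.cvtColor(im["image"],cv2.COLOR_RGB2HSV)
    m=(((hsv[...,0]<8)|(hsv[...,0]>172))&(hsv[...,1]>150)&(hsv[...,2]>100)).astype(np.uint8)
    c=proj(im,K0+[.028,-.029,.095]); 
    yy,xx=np.mgrid[:420,:560]; m[np.hypot(xx-c[0],yy-c[1])>(70 if n=="wrist" else 14)]=0
    ys,xs=np.nonzero(m); uv=(xs.mean(),ys.mean())
    a,b=atz(im,uv,.1),atz(im,uv,.09); d=(b-a)/.01  # per m down
    v=np.array([-u[1],u[0],0])
    h=((K0-a)@v)/(d@v); p=a+d*h
    print(n,len(xs),uv,"top z",p[2],"travel",(p-K0)@u, "| if z=.1:",(a-K0)@u,(a-K0)@v)
    return im
if __name__=="__main__": knob();knob("top");knob("side")
E
python3 kn.py
```

```text
wrist 913 (np.float64(268.30120481927713), np.float64(287.66374589266155)) top z 0.10445618873769233 travel 0.03945821223135809 | if z=.1: 0.03935133254160528 -0.002527276226315556
top 0 (np.float64(nan), np.float64(nan)) top z nan travel nan | if z=.1: nan nan
side 20 (np.float64(254.7), np.float64(228.75)) top z 0.10093332391024216 travel 0.037882705259613014 | if z=.1: 0.036640482396668214 0.0012150314195711876kn.py:8: RuntimeWarning: Mean of empty slice.
  ys,xs=np.nonzero(m); uv=(xs.mean(),ys.mean())
  ret = ret.dtype.type(ret / rcount)
```

>>> send_rows(moves=[0.28,0,0.02,0,0,0.28,0,0.02,0,0,0.28,0,0,0,0])

```text
clock: 12.98
tool_pos: [0.5478, -0.0313, 0.086]
orientation: [2.913, 1.176, 0.0]
force: [-0.2, -0.1, -0.4]
grip_width: 0.359
grasp_force: 0.0
```

```bash
python3 st.py;python3 kn.py 2>/dev/null
```

```text
12.9833 along 0.044625457301952144 up 0.007016908730550081 F -0.10231707832114982 [-0.22741288 -0.07737259 -0.36866844] 33.73530726243453
wrist 874 (np.float64(268.77345537757435), np.float64(283.4359267734554)) top z 0.10002828961288908 travel 0.04015944235518883 | if z=.1: 0.040158793702829695 -1.5607663216137338e-05
top 0 (np.float64(nan), np.float64(nan)) top z nan travel nan | if z=.1: nan nan
side 21 (np.float64(254.71428571428572), np.float64(228.66666666666666)) top z 0.10118991300070618 travel 0.0379457036718108 | if z=.1: 0.03636145302381508 0.0015496866692580082
```

Knob top is back at its home height (100.0 mm) with the fence at about +40 mm, so the pin has snapped in. Opening and retreating straight up.

>>> send_rows(moves=[-0.3,0,0,0,0,-0.3,0,0,0,0,-0.3,0,0,0,0,-0.3,0,0,0,0,-0.3,0,0,-0.4,0,-0.3,0,0,-0.8,0,-0.3,0,0,-0.8,0,-0.3,0,0,-0.8,0,-0.3,0,0,-0.8,0,-0.3,0,0,-0.8,0,-0.3,0,0,-0.4,0,-0.3,0,0,0,0,-0.3,0,0,0,0])

```text
clock: 14.22
tool_pos: [0.5477, -0.031, 0.206]
orientation: [-2.913, -1.176, -0.001]
force: [-0.2, -0.5, -0.2]
grip_width: 0.652
grasp_force: 0.0
```

```bash
python3 st.py;python3 - <<'E'
from kn import *
im=knob(); save(im,"w4.png")
for p in((.52033,.0918),(.74,-.1362),(.4253,.0017)): print(proj(im,[*p,.018]))
E
```

```text
14.2167 along 0.04433845393981628 up 0.1270255550031858 F 0.21231680007328171 [-0.19615087 -0.48457578 -0.21048674] 61.31527806458016
wrist 336 (np.float64(271.86011904761904), np.float64(215.3095238095238)) top z 0.0998368215080313 travel 0.04023094910975962 | if z=.1: 0.040232837443661025 5.0645807580937894e-05
[173.98004056 132.29095274]
[475.84625198 132.59567605]
[182.94644492 248.0326652 ]
```

View pics/w4.png

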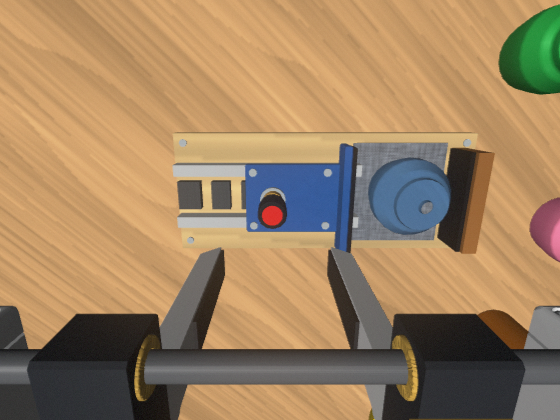

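The board's corners are at (174,132), (477,133) and (182,248), where they were predicted, so the cradle has not moved. The knob at (272,215) is at its home height with the fence 40 mm along. The jar stands upright and the gripper is clear.

```bash
python3 -c "
from workcell import ctrl
print(ctrl.sign_off())"
```

```text
the job is handed in; nothing more can be done
None
```

The job is handed in: the blue fence moved about 40 mm to the next hole towards the blue jar, and by the camera measurement the pin is fully home. The knob is released, the cradle stands where it was and the jar is upright.

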